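Tap a mortar prism on the resonance rig

ROBOT

A 6-joint arm with a two-finger parallel gripper is mounted at the origin on a cart in front of the work surface, level with it; the furniture and walls round the work are solid. World frame = base frame: x ahead of the robot, y to its left, z up, the work surface at z = 0. Lengths are in m, angles in rad, forces in N, time in s.
With the tool pointing down it reaches from about 0.375 to 0.975 m from the base axis. Payload 3.8 kg.
Tool frame: the origin (TCP) lies at the very end of the fingers, on their centre line; the grasp point (between the pads) lies 19 mm behind it; z points along the fingers, y is the direction in which the jaws open and shut (so a half turn about z gives the same grasp; the last joint's range is limited). The gripper opens to 85 mm and grips with 20 to 120 N. Pads are 22 mm wide; open, the fingers measure 114 mm over their backs; the gripper's body (76 mm by 85 mm) begins 54 mm behind the grasp point. The pads swing forward as they close: fully open they stand 13 mm farther back than shut.
Start: joints at [-1.172, 0.264, 1.604, -0, 1.274, -0.037], TCP at [0.285, -0.612, 0.198] pointing down, gripper open.
Joint ranges: [-2.63, 2.63], [-0.94, 2.18], [0.31, 2.57], [-1.31, 4.45], [0, 2.66], [-2.55, 2.55]. Speed limits (rad/s): [2.57, 2.57, 3.14, 3.14, 3.14, 3.14].

INTERFACE

Orientations are given as a rotation vector (axis times angle).
In Python, from workcell import status, read_camera, camera_info, order gives the robot as it stands.
- The arm moves only by the tool move_arm, never from a script. Its argument "deltas" is a list of rows, each a list of 3 entries, a list of its own where there are three numbers: the turn, a rotation vector about the world's x, y, z as a fraction of full scale, then the shift along the world's x, y, z as a fraction of full scale, then the closure, from -1 (fully open) to 1 (shut), so that 0 is half open. A call has 1 to 20 rows; each row is the pose to reach, as a shift and turn from the pose commanded when the call began; what a row does not reach only later rows make up. Full scale, the value 1, is 0.1 m for a shift and pi/2 rad for a turn. A row lasts 1/8 s, in which the tool goes at most 62.5 mm and 10.7 degrees, less where a joint would pass 70% of its speed; a pose out of reach is approached as far as the arm can. A call with a number of a shift or a turn outside -1 to 1 is refused whole. A call with a gripper value outside its range is refused whole. The fingers move at their own pace and stop on an object; "grip_force" is the grip in N (left out, the last holds). Time passes only in rows, so rows that repeat a pose let the fingers close. It gives the time, the measured TCP pose, the force and the opening at its end, in the units of the state.
- status.read_state(): the state, without advancing time (a new reading comes with each control period).
- read_camera(name): name is "scene" or "side" or "wrist"; returns (picture, depth): 480x640x3 uint8, red, green, blue; 480x640 float32, m along the optical axis (not along the pixel's ray), 0 where there is no reading.
- camera_info(name): a dict with "K" (3x3 intrinsics, pixels), "D" ([k1, k2, p1, p2, k3] as OpenCV has them; the pictures are not rectified), "R" (3x3) and "t" (3): a world point X has camera coordinates R X + t. Camera axes: x right, y down, z forward; pixel columns grow to the right and rows downward; lengths in m; the calibration is good to about 2 mm. A picture is of the moment at which its call begins: read the wrist's pose just before it. camera_info takes no time and is no camera call; for the wrist camera it gives the pose at the moment of the call.
- order.finish_job(): hands the job in, once; it reports no verdict.
The state is a dict: "time": time; "q": joint angles; "joint_vel": joint speeds; "joint_torque": joint torques, N m; "tool_pos": TCP position; "tcp_rot": TCP orientation; "wrist_force": force on the tool from outside, world axes, zero at the start; "torque": the same for the moment, N m; "width": opening from 0.0 (shut) to 1.0 (fully open).
Only numpy, scipy, OpenCV 4.12 (cv2) and the standard library are available. Lean on these libraries where they do the work, as an engineer would, in place of code of your own. Each camera call takes 0.05 s, during which the arm holds its last target. There are 200 camera calls.

TASK

Gently lay the whole mortar prism that lies on the board left of the resonance rig level in the rig's two blue saddles, centred so that both ends overhang equally, and let go of it. Then turn the tapper's black knob counter-clockwise (seen from above) fully to its stop and release it, so that it springs home by itself and its little hammer taps the prism. Leave everything else where it is.

Things in the scene. Friction and masses are not known exactly. Their poses are not given: they have to be found in the camera images.
- prism: the whole prism: grey hardened mortar, 40 x 160 x 40 mm, about 0.56 kg, lying singly on the pale board (6 mm above the worktop) left of the rig; not the half prism, the cubes or the stack at the back. Origin: centre of its underside as it lies at the start; its long axis is y, z is up
- prism_center (a point): middle of the prism, 20 mm above its origin
- rig: resonance rig, fixed: aluminium base plate 134 x 260 mm, its top 16 mm above the worktop. Origin at worktop level below the middle between the two blue saddles; rig y runs along the laid prism towards the tapper, rig x to the side on which the hammer stands, z up. A microphone stands at rig x = -31 to -70, y = -62 mm, up to 86 mm high
- saddle_mid (a point): midway between the saddles, level with the notch floors, 55 mm above the worktop; a laid prism has its middle 20 mm above it and its y along rig y (either way round). Saddles at rig y = -44 and +44 mm, each 12 mm thick (76 mm gap for fingers); notches 44 mm wide at the floor, straight for 10 mm, then flaring to about 60 mm at their top, 30 mm above the floor; 86 mm wide outside
- knob_grip (a point): on the vertical axis of the tapper knob at mid height of its grip, 120 mm above the worktop: round fluted black knob, 45 mm diameter, from 14 mm below to 17 mm above this point, at rig x = +46, y = +138 mm
- tapper_knob (a joint): angle of the tapper knob in rad: 0 = home (spring-loaded), grows counter-clockwise seen from above, 1.05 = stop; the spring pulls it back with about 0.16 N m at the stop
- specimen_d: half prism of grey mortar, 40 x 80 x 40 mm, a bystander left of or behind the prism; origin at the centre of its underside, long axis y
- cube_1: grey mortar cube, 50 mm, a bystander left of or behind the prism; origin at the centre of its underside
- mallet_b: black-headed mallet with dark wooden handle, 90 x 238 x 47 mm, a bystander lying behind the rig; long axis y
- tapper_hammer: brass and steel hammer on a leaf spring under the knob, 66 to 83 mm above the worktop; origin 12 mm from the knob axis; at home it points along rig -y, its head 74 mm from the axis beside the prism's end, 4 mm clear of a laid prism; it swings out to rig +x as the knob is turned

How it is judged:
On the way, in this order (a step that is already met when the one before it is completed fails the run):
1. the prism lies level and centred in both saddles, let go (z of prism_center in the frame of saddle_mid between 0.0165 and 0.0235 m and y of prism_center in the frame of saddle_mid between -0.012 and 0.012 m and x of prism_center in the frame of saddle_mid between -0.006 and 0.006 m and angle between the y axis of prism and the y axis of rig, either way round below 0.08 rad and contact force between the fingers and prism below 0.1 N and linear speed of prism below 0.01 m/s), for 0.3 s.
2. the knob is turned to its stop (within 0.1 rad) (value of joint tapper_knob above 0.95 rad), for 0.1 s.
3. the released knob springs back by itself (faster than 2 rad/s), with the prism lying in the saddles before the hammer (velocity of joint tapper_knob below -2 rad/s and z of prism_center in the frame of saddle_mid between 0.0165 and 0.0235 m and y of prism_center in the frame of saddle_mid between -0.012 and 0.012 m and x of prism_center in the frame of saddle_mid between -0.006 and 0.006 m and angle between the y axis of prism and the y axis of rig, either way round below 0.08 rad).
At the end, for the whole second after the job is handed in: the prism rests in both saddles, its middle within 12 mm of the middle between them along the rig, within 6 mm sideways and 3.5 mm in height, its long axis within 0.08 rad of the rig's, at rest; the knob is back home (below 0.06 rad) (z of prism_center in the frame of saddle_mid between 0.0165 and 0.0235 m and y of prism_center in the frame of saddle_mid between -0.012 and 0.012 m and x of prism_center in the frame of saddle_mid between -0.006 and 0.006 m and angle between the y axis of prism and the y axis of rig, either way round below 0.08 rad and linear speed of prism below 0.01 m/s and value of joint tapper_knob below 0.06 rad); the robot touches nothing.
It fails at once if the half prism, the cube or the mallet is moved by more than 25 mm (distance of any of specimen_d, cube_1, mallet_b from where it was at the start of the episode above 0.025 m).
It fails at once if the prism is dropped into the saddles: it moves faster than 0.35 m/s when less than 40 mm above its seat (linear speed of prism above 0.35 m/s and horizontal distance between prism_center and saddle_mid below 0.03 m and z of prism_center in the frame of saddle_mid below 0.06 m).
It also fails if it takes over 45 s, if anything falls off the work surface, if the arm or the gripper's body presses on something with over 40 N, if the wrist force passes 120 N, or if a joint passes its speed limit or range.

## Working session

There is one attempt and no reset: what is moved stays moved. The work goes in short steps, Python scripts to look and compute and a tool call to move; the robot and the scene stay as the last step left them, time stands still between calls to the robot, and variables do not carry over. Pictures are saved under pics/ and viewed, about 8 in all and at most 12, crops included, and the job is handed in when it is done.

Besides the shell and the picture viewer there is one more tool, called after "Request:" as name([rows], argument=value, ...), one row to a line, values as JSON. move_arm: Moves the arm, as the interface text tells. Its arguments: {"type":"object","properties":{"deltas":{"type":"array","items":{"type":"array"}},"grip_force":{"type":"number"}},"required":["deltas"]}

```bash
mkdir -p pics; ls; python3 - <<'E'
from workcell import status, read_camera, camera_info
import cv2, numpy as np
s=status.read_state();print({k:np.round(v,3).tolist() for k,v in s.items()})
for n in("scene","side"):
    i=camera_info(n);p,d=read_camera(n);np.savez(f'{n}0.npz',p=p,d=d,**{k:np.array(i[k]) for k in i})
    cv2.imwrite(f'pics/{n}0.png',p[:,:,::-1]);R=np.array(i['R']);print(n,np.round(-R.T@np.array(i['t']),3),np.round(R,2).tolist(),np.round(i['K'],1).tolist(),i['D'])
E
```

```text
pics
{'time': 0.0, 'q': [-1.172, 0.265, 1.605, -0.0, 1.274, -0.037], 'joint_vel': [-0.002, -0.001, 0.0, 0.002, -0.001, -0.002], 'joint_torque': [-0.0, -51.511, -36.732, -0.0, 0.013, -0.0], 'tool_pos': [0.285, -0.611, 0.196], 'tcp_rot': [-3.065, -0.679, 0.001], 'wrist_force': [-0.494, 0.115, 0.907], 'torque': [-0.048, 0.014, 0.019], 'width': 1.001}
scene [ 0.214 -0.289  0.738] [[0.7, -0.71, -0.01], [-0.5, -0.48, -0.72], [0.5, 0.51, -0.7]] [[504.6, 0.0, 324.9], [0.0, 504.6, 235.8], [0.0, 0.0, 1.0]] [-0.03025095  0.          0.          0.          0.        ]
side [0.512 1.095 0.859] [[-0.98, -0.19, -0.01], [-0.11, 0.62, -0.77], [0.16, -0.76, -0.63]] [[622.7, 0.0, 318.6], [0.0, 622.7, 245.0], [0.0, 0.0, 1.0]] [-0.12755535  0.          0.          0.          0.        ]
```

View pics/scene0.png

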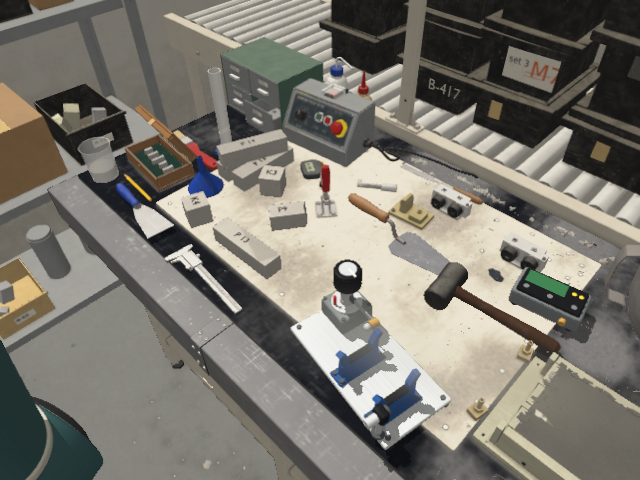

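View pics/side0.png

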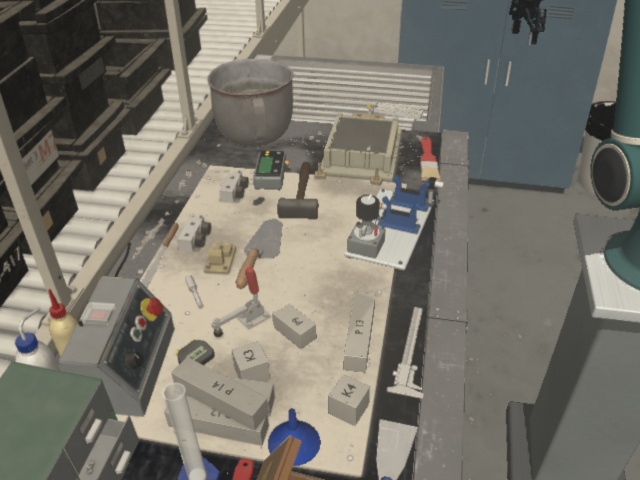

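P13 (the target) is at about (247,248) in the scene view, with the half prism at (288,215). The rig has blue saddles at (360,355) and (397,395), and the knob at (347,275).

```bash
cat > h.py <<'E'
import numpy as np, cv2
def cloud(p,d,K,D,R,t):
    v,u=np.mgrid[0:480,0:640]
    n=cv2.undistortPoints(np.stack([u,v],-1).reshape(-1,1,2).astype(float),K,D).reshape(480,640,2)
    c=np.dstack([n[...,0]*d,n[...,1]*d,d])
    X=(c-t)@R; X[d==0]=np.nan
    return X
def load(f):
    z=np.load(f); return z['p'],cloud(z['p'],z['d'],z['K'],z['D'],z['R'],z['t'])
def rect(P):
    (c,s,a)=cv2.minAreaRect((P*1000).astype(np.float32)); 
    b=cv2.boxPoints((c,s,a)); e=max((b[1]-b[0],b[2]-b[1]),key=np.linalg.norm)
    return np.round(c,1),np.round(s,1),round(float(np.arctan2(e[1],e[0])),3)
E
python3 - <<'E'
from h import *
for n,seed in(("scene",(247,248)),("side",(359,333))):
    p,X=load(n+'0.npz');Z=X[...,2]
    print(n,'seed',X[seed[1],seed[0]].round(3))
    s=X[seed[1],seed[0]]
    m=((abs(Z-s[2])<.006)&(np.hypot(X[...,0]-s[0],X[...,1]-s[1])<.13)).astype(np.uint8)
    _,l=cv2.connectedComponents(m);k=l==l[seed[1],seed[0]]
    print('prism',k.sum(),rect(X[k][:,:2]),np.median(Z[k]))
    h=cv2.cvtColor(p,cv2.COLOR_RGB2HSV)
    b=(h[...,0]>100)&(h[...,0]<125)&(h[...,1]>120)&(h[...,2]>50)&(Z>.03)&(Z<.1)&(X[...,1]<0)
    P=X[b];print('blue',len(P),P.min(0).round(3),P.max(0).round(3))
    for lo,hi in((.05,.06),(.06,.075),(.075,.09)):
        q=P[(P[:,2]>lo)&(P[:,2]<hi)];print(lo,len(q),rect(q[:,:2]) if len(q)>5 else 0)
    q=X[(abs(Z-.016)<.004)&(h[...,1]<40)&(h[...,2]>150)&(np.hypot(X[...,0]-P[:,0].mean(),X[...,1]-P[:,1].mean())<.25)]
    print('plate',len(q),rect(q[:,:2]))
    q=X[(Z>.112)&(Z<.15)&(np.hypot(X[...,0]-P[:,0].mean(),X[...,1]-P[:,1].mean())<.3)]
    print('knob',len(q),q.min(0).round(3),q.max(0).round(3)); t=q[abs(q[:,2]-.137)<.004];print(len(t),rect(t[:,:2]) if len(t)>5 else 0, cv2.minEnclosingCircle((t[:,:2]*1000).astype(np.float32)))
E
```

```text
scene seed [0.585 0.303 0.046]
prism 1254 (array([595.7, 323.3]), array([ 42.6, 161.6]), -1.561) 0.045754894137739775
blue 225 [ 0.487 -0.117  0.03 ] [ 0.562 -0.     0.087]
0.05 10 (array([514.7, -54.1]), array([ 26.5, 102. ]), -1.449)
0.06 19 (array([ 510.6, -103.4]), array([28.8, 12.8]), 1.482)
0.075 91 (array([513.2, -52.2]), array([101.4,  22.3]), 1.268)
plate 5434 (array([566. , -52.4]), array([188.8, 356.2]), -1.373)
knob 736 [0.595 0.049 0.112] [0.64  0.096 0.14 ]
480 (array([617.3,  73.6]), array([43.9, 44.4]), -0.112) ((618.1290283203125, 73.50973510742188), 23.28253173828125)
side seed [0.595 0.347 0.045]
prism 1510 (array([597.1, 322.7]), array([ 40. , 166.8]), -1.54) 0.047021825588481184
blue 1 [ 0.505 -0.087  0.085] [ 0.505 -0.087  0.085]
0.05 0 0
0.06 0 0
0.075 1 0
plate 1671 (array([558.4, -93.9]), array([428.8, 133.1]), 1.385)
knob 458 [0.596 0.052 0.112] [0.643 0.101 0.142]
254 (array([618.6,  75. ]), array([47.1, 44.2]), 1.299) ((619.708740234375, 74.59141540527344), 25.456172943115234)
```

Request:
move_arm([
  [[0,0,0.1],[0.45,0.95,0.8],-1],
  [[0,0,0.1],[0.45,0.95,0.8],-1],
  [[0,0,0.1],[0.45,0.95,0.8],-1],
])

```text
time: 0.48
tool_pos: [0.3321, -0.5161, 0.2816]
tcp_rot: [2.998, 0.92, 0.003]
wrist_force: [0.0, -0.5, 0.4]
width: 1.001
```

Request:
move_arm([
  [[0,0,0.1],[0.45,0.95,0.8],-1],
  [[0,0,0.1],[0.45,0.95,0.8],-1],
  [[0,0,0.1],[0.45,0.95,0.8],-1],
])

```text
time: 0.85
tool_pos: [0.3766, -0.4213, 0.3607]
tcp_rot: [2.917, 1.153, 0.003]
wrist_force: [-0.5, -0.7, -0.1]
width: 0.997
```

Request:
move_arm([
  [[0,0,0.1],[0.45,0.95,0],-1],
  [[0,0,0.1],[0.45,0.95,0],-1],
])

```text
time: 1.1
tool_pos: [0.4196, -0.3263, 0.3554]
tcp_rot: [-2.822, -1.375, 0.002]
wrist_force: [0.6, 0.0, 0.4]
width: 1.001
```

Request:
move_arm([
  [[0,0,0.1],[0.45,0.95,0],-1],
  [[0,0,0.1],[0.45,0.95,0],-1],
])

```text
time: 1.35
tool_pos: [0.4649, -0.2309, 0.3552]
tcp_rot: [-2.705, -1.594, 0.003]
wrist_force: [0.1, 0.4, -0.5]
width: 0.998
```

Request:
move_arm([
  [[0,0,0.1],[0.45,0.95,0],-1],
  [[0,0,0.1],[0.45,0.95,0],-1],
  [[0,0,0.1],[0.45,0.95,0],-1],
])

```text
time: 1.72
tool_pos: [0.5103, -0.1355, 0.3551]
tcp_rot: [-2.569, -1.804, 0.004]
wrist_force: [-0.6, -0.4, 0.4]
width: 0.999
```

```bash
python3 - <<'E'
from workcell import status, camera_info
import numpy as np
s=status.read_state();print({k:np.round(s[k],3).tolist() for k in('time','q','tool_pos','tcp_rot','wrist_force')})
i=camera_info('wrist');R=np.array(i['R']);print(np.round(-R.T@np.array(i['t']),3),np.round(R,2).tolist(),np.round(i['K'],1).tolist())
E
```

```text
{'time': 1.725, 'q': [-0.307, -0.072, 1.686, -0.0, 1.531, 0.04], 'tool_pos': [0.51, -0.135, 0.355], 'tcp_rot': [-2.569, -1.804, 0.004], 'wrist_force': [-0.588, -0.352, 0.427]}
[ 0.536 -0.063  0.531] [[0.94, -0.34, -0.0], [-0.32, -0.9, 0.3], [-0.11, -0.28, -0.95]] [[404.2, 0.0, 319.6], [0.0, 404.2, 242.3], [0.0, 0.0, 1.0]]
```

Request:
move_arm([
  [[0,0,0.12],[0.3,0.95,0],-1],
  [[0,0,0.12],[0.3,0.95,0],-1],
  [[0,0,0.12],[0.3,0.95,0],-1],
])

```text
time: 2.1
tool_pos: [0.54, -0.0418, 0.3557]
tcp_rot: [-2.39, -2.036, 0.004]
wrist_force: [0.1, -0.9, -0.3]
width: 0.993
```

```bash
python3 - <<'E'
from workcell import status, read_camera, camera_info
import cv2, numpy as np
n='wrist'
s=status.read_state();print(s['tool_pos'],s['joint_vel'])
i=camera_info(n);p,d=read_camera(n);np.savez(f'{n}0.npz',p=p,d=d,**{k:np.array(i[k]) for k in i})
cv2.imwrite(f'pics/{n}0.png',p[:,:,::-1])
E
```

```text
[ 0.54000834 -0.04175649  0.35567538] [-0.03674688 -0.01010626  0.00312849 -0.02780732  0.00839036 -0.01872363]
```

View pics/wrist0.png

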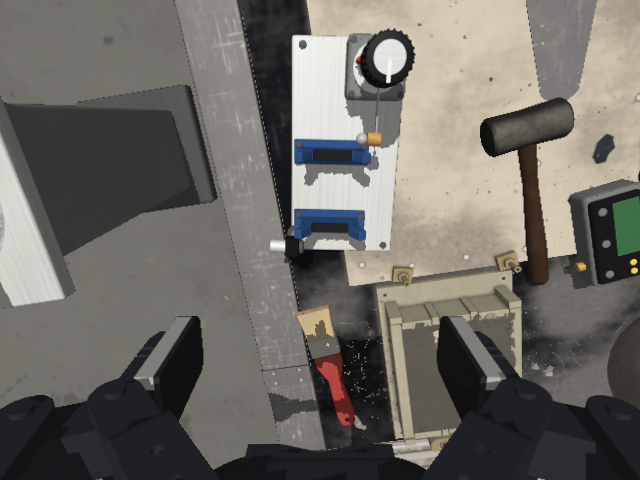

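```bash
python3 - <<'E'
from h import *
p,X=load('wrist0.npz');Z=X[...,2]
h=cv2.cvtColor(p,cv2.COLOR_RGB2HSV)
b=(h[...,0]>100)&(h[...,0]<125)&(h[...,1]>120)&(h[...,2]>50); b[:,:280]=0;b[:,400:]=0;b[270:]=0
C=[]
for r0,r1 in((120,185),(195,260)):
    m=b.copy();m[:r0]=0;m[r1:]=0
    P=X[m];P=P[~np.isnan(P[:,0])]
    print(len(P),P.min(0).round(3),P.max(0).round(3),'all',rect(P[:,:2]))
    q=P[P[:,2]>.075];print('top',len(q),rect(q[:,:2]),q[:,2].max()); C.append(rect(q[:,:2])[0])
d=C[0]-C[1];print('axis',np.linalg.norm(d),np.arctan2(d[1],d[0]),(C[0]+C[1])/2)
m=(abs(Z-.016)<.005)&(h[...,1]<50)&(h[...,2]>120); m[:,:285]=0;m[:,410:]=0;m[260:]=0
m=cv2.morphologyEx(m.astype(np.uint8),cv2.MORPH_OPEN,np.ones((3,3)));_,l,st,_=cv2.connectedComponentsWithStats(m);k=l==1+st[1:,4].argmax()
print('plate',k.sum(),rect(X[k][:,:2]),np.median(Z[k]))
q=X[:100,340:420].reshape(-1,3);q=q[(q[:,2]>.13)&(q[:,2]<.15)];print('knob',len(q),rect(q[:,:2]),np.median(q[:,2]),cv2.minEnclosingCircle((q[:,:2]*1000).astype(np.float32)))
E
```

```text
1222 [ 0.511 -0.034  0.019] [0.603 0.01  0.088] all (array([557.6, -12.2]), array([28.4, 90. ]), -0.187)
top 292 (array([557.4, -12.5]), array([12. , 82.3]), -0.185) 0.08760980027608638
1299 [ 0.495 -0.117  0.018] [ 0.588 -0.076  0.087] all (array([542.3, -95.1]), array([24.6, 90.7]), -0.225)
top 242 (array([540.8, -97.9]), array([12.2, 82.6]), -0.168) 0.0867377000979111
axis 86.9983907897152 1.3788109936887296 [549.1 -55.2]
plate 5923 (array([564.4,  60.4]), array([115.8,  87.4]), 1.409) 0.015736812249598272
knob 2296 (array([619.6,  71.9]), array([46.9, 46.5]), 1.332) 0.13665609747986088 ((619.7157592773438, 71.9599838256836), 23.899778366088867)
```

Request:
move_arm([
  [[0,0,0.05],[0.14,0.91,0],-1],
  [[0,0,0.05],[0.14,0.91,0],-1],
])

```text
time: 2.4
tool_pos: [0.554, 0.0483, 0.3566]
tcp_rot: [-2.313, -2.126, 0.002]
wrist_force: [0.7, 0.4, -0.2]
width: 1.001
```

Request:
move_arm([
  [[0,0,0.06],[0.14,0.91,0],-1],
  [[0,0,0.06],[0.14,0.91,0],-1],
])

```text
time: 2.65
tool_pos: [0.5684, 0.1399, 0.3566]
tcp_rot: [-2.209, -2.234, 0.002]
wrist_force: [-0.3, 0.8, -0.3]
width: 0.999
```

Request:
move_arm([
  [[0,0,0],[0.14,0.91,-0.4],-1],
  [[0,0,0],[0.14,0.91,-0.4],-1],
])

```text
time: 2.9
tool_pos: [0.5824, 0.2304, 0.3154]
tcp_rot: [-2.21, -2.233, 0.004]
wrist_force: [0.0, -0.5, 0.7]
width: 1.002
```

Request:
move_arm([
  [[0,0,0],[0.14,0.91,-0.4],-1],
  [[0,0,0],[0.14,0.91,-0.4],-1],
  [[0,0,0],[0.14,0.91,-0.4],-1],
])

```text
time: 3.28
tool_pos: [0.5957, 0.3213, 0.2736]
tcp_rot: [-2.207, -2.234, 0.009]
wrist_force: [-0.4, -0.6, 0.3]
width: 1.002
```

```bash
python3 - <<'E'
from workcell import status, read_camera, camera_info
from h import *
n='wrist'
s=status.read_state();print(s['tool_pos'],s['tcp_rot'],s['q'])
i=camera_info(n);p,d=read_camera(n);np.savez(f'{n}1.npz',p=p,d=d,**{k:np.array(i[k]) for k in i})
cv2.imwrite(f'pics/{n}1.png',p[:,:,::-1])
p,X=load('wrist1.npz');Z=X[...,2]
m=((abs(Z-.046)<.005)&(np.hypot(X[...,0]-.596,X[...,1]-.323)<.1)).astype(np.uint8)
_,l,st,_=cv2.connectedComponentsWithStats(m);k=l==1+st[1:,4].argmax()
v,u=np.nonzero(k);print(k.sum(),u.min(),u.max(),v.min(),v.max(),rect(X[k][:,:2]),np.median(Z[k]))
E
```

```text
[0.59571487 0.32130398 0.27361463] [-2.20693338 -2.23418412  0.00878491] [ 4.58244632e-01  2.37155489e-01  1.49878444e+00 -7.27385402e-04
  1.41132469e+00  4.46090306e-01]
6154 302 342 108 266 (array([596.9, 322.7]), array([ 38.9, 160.8]), -1.542) 0.0452682880112866
```

View pics/wrist1.png

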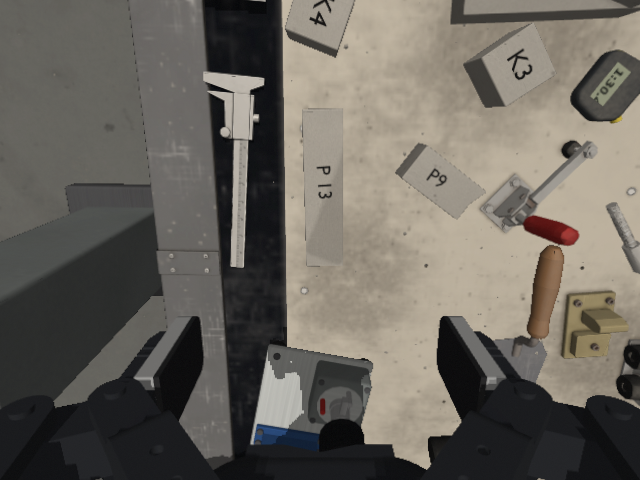

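The wrist view shows P13 alone at (322,187), with room for the fingers on both sides. Descending.

Request:
move_arm([
  [[0,0,0.01],[0.01,0.01,-1],-1],
  [[0,0,0.01],[0.01,0.01,-1],-1],
])

```text
time: 3.58
tool_pos: [0.5973, 0.3198, 0.1759]
tcp_rot: [2.193, 2.249, -0.002]
wrist_force: [0.1, 0.5, 0.1]
width: 0.998
```

Request:
move_arm([
  [[0,0,0],[0,0,-0.5],-1],
  [[0,0,0],[0,0,-0.9],-1],
  [[0,0,0],[0,0,-1],-1],
])

```text
time: 3.95
tool_pos: [0.5956, 0.3194, 0.0747]
tcp_rot: [-2.193, -2.248, 0.009]
wrist_force: [0.3, -0.6, -0.1]
width: 1.002
```

Request:
move_arm([
  [[0,0,0],[0,0,-0.3],-1],
  [[0,0,0],[0,0,-0.55],-1],
  [[0,0,0],[0,0,-0.58],-1],
  [[0,0,0],[0,0,-0.58],-1],
])

```text
time: 4.45
tool_pos: [0.5986, 0.323, 0.0216]
tcp_rot: [2.191, 2.25, 0.004]
wrist_force: [-0.4, -0.1, -0.8]
width: 1.0
```

```bash
python3 - <<'E'
from workcell import status
for _ in range(2):
    s=status.read_state();print(s['time'],s['tool_pos'],s['joint_vel'].max() if hasattr(s['joint_vel'],'max') else s['joint_vel'])
E
```

```text
4.45 [0.59856709 0.32296428 0.02160619] 0.004956635511872773
4.45 [0.59856709 0.32296428 0.02160619] 0.004956635511872773
```

Request:
move_arm([
  [[0,0,0],[0,0,-0.04],-1],
  [[0,0,0],[0,0,-0.04],-1],
])

```text
time: 4.7
tool_pos: [0.5975, 0.3233, 0.0165]
tcp_rot: [2.19, 2.251, 0.002]
wrist_force: [1.0, -0.2, 0.4]
width: 1.0
```

Request:
move_arm([
  [[0,0,0],[0,0,-0.03],-1],
  [[0,0,0],[0,0,-0.03],1],
  [[0,0,0],[0,0,-0.03],1],
  [[0,0,0],[0,0,-0.03],1],
  [[0,0,0],[0,0,-0.03],1],
  [[0,0,0],[0,0,-0.03],1],
  [[0,0,0],[0,0,-0.03],1],
], grip_force=50)

```text
time: 5.58
tool_pos: [0.597, 0.3231, 0.0126]
tcp_rot: [-2.191, -2.252, -0.0]
wrist_force: [-0.3, -0.4, -0.1]
width: 0.003
```

```bash
python3 - <<'E'
from workcell import status, read_camera, camera_info
import cv2, numpy as np
s=status.read_state();print(s['width'],s['tool_pos'],s['wrist_force'])
a=read_camera('wrist')[0];b=read_camera('side')[0]
c=np.hstack([a[:,100:560],b[200:440,240:480].repeat(2,0).repeat(2,1)[:, :340]])
cv2.imwrite('pics/g1.png',c[:,:,::-1])
E
```

```text
0.003373639598647531 [0.59695321 0.32310128 0.01259179] [-0.29674543 -0.38129672 -0.10382757]
```

View pics/g1.png

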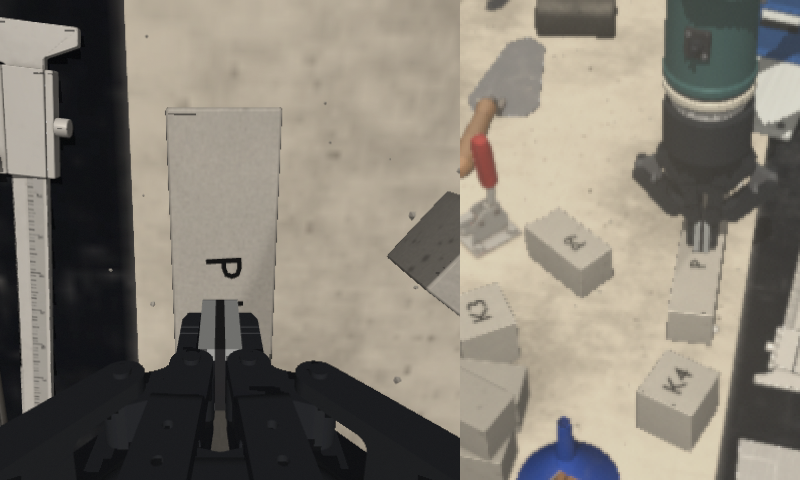

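```bash
python3 - <<'E'
from workcell import status, read_camera, camera_info
from h import *
for n in('wrist','side','scene'):
    i=camera_info(n);p,d=read_camera(n);np.savez(f'{n}2.npz',p=p,d=d,**{k:np.array(i[k]) for k in i})
    p,X=load(n+'2.npz')
    for w in((slice(280,345),slice(285,355,)),) if n=='wrist' else ():
        for v in range(150,360,15): print(v,X[v,320].round(3),X[v,300].round(3),p[v,320])
    if n!='wrist':
        Q=X.reshape(-1,3);C=p.reshape(-1,3);k=(abs(Q[:,0]-.597)<.012)&(abs(Q[:,1]-.323)<.02)&(Q[:,2]<.2)
        q=Q[k];print(n,k.sum(),np.sort(q[:,2])[::max(1,k.sum()//15)].round(3))
    k=(abs(X[...,2]-.046)<.004)&(abs(X[...,0]-.597)<.04)&(abs(X[...,1]-.323)<.1);print('top',k.sum(),rect(X[k][:,:2]),np.median(X[k][:,2]))
E
```

```text
150 [0.594 0.389 0.046] [0.587 0.388 0.045] [164 157 144]
165 [0.595 0.383 0.044] [0.588 0.383 0.045] [161 155 143]
180 [0.595 0.378 0.044] [0.588 0.378 0.045] [164 157 145]
195 [0.595 0.373 0.045] [0.588 0.373 0.045] [162 153 142]
210 [0.595 0.367 0.045] [0.588 0.367 0.045] [164 156 145]
225 [0.595 0.362 0.045] [0.588 0.362 0.045] [164 157 145]
240 [0.595 0.356 0.045] [0.588 0.356 0.045] [162 154 142]
255 [0.595 0.35  0.045] [0.588 0.349 0.044] [165 158 145]
270 [0.596 0.344 0.045] [0.588 0.344 0.045] [160 153 141]
285 [0.596 0.338 0.045] [0.588 0.338 0.045] [161 153 141]
300 [0.596 0.334 0.05 ] [0.588 0.331 0.045] [22 22 22]
315 [0.596 0.334 0.062] [0.589 0.329 0.054] [23 23 24]
330 [0.596 0.334 0.072] [0.589 0.334 0.072] [23 24 24]
345 [0.596 0.334 0.081] [0.59  0.334 0.081] [24 25 25]
top 23177 (array([597.2, 330.4]), array([ 39.9, 144.8]), -1.543) 0.04518807522529607
side 633 [0.044 0.047 0.049 0.06  0.068 0.075 0.084 0.092 0.097 0.106 0.119 0.127
 0.134 0.141 0.148 0.155]
top 891 (array([596.9, 328.9]), array([ 40. , 153.3]), -1.541) 0.04678341876111113
scene 498 [0.043 0.045 0.047 0.056 0.065 0.074 0.083 0.093 0.1   0.111 0.118 0.126
 0.135 0.144 0.149 0.156]
top 840 (array([594.9, 323. ]), array([ 41.8, 160.2]), -1.544) 0.0457494361339371
```

Request:
move_arm([
  [[0,0,0],[0,0,0.5],1],
  [[0,0,0],[0,0,0.8],1],
  [[0,0,0],[0,0,0.8],1],
])

```text
time: 6.2
tool_pos: [0.5997, 0.3245, 0.0967]
tcp_rot: [2.189, 2.25, 0.011]
wrist_force: [0.4, -0.2, -0.3]
width: -0.001
```

```bash
python3 - <<'E'
from workcell import status, read_camera, camera_info
from h import *
s=status.read_state();print(s['tool_pos'],s['width'],s['wrist_force'])
ims=[]
for n in('wrist','side','scene'):
    i=camera_info(n);p,d=read_camera(n);np.savez(f'{n}3.npz',p=p,d=d,**{k:np.array(i[k]) for k in i})
    p,X=load(n+'3.npz')
    Q=X.reshape(-1,3);k=(abs(Q[:,0]-.597)<.025)&(abs(Q[:,1]-.323)<.025)&(Q[:,2]<.25)&(Q[:,2]>.055)
    q=Q[k];print(n,k.sum(),np.sort(q[:,2])[:40:4].round(3))
    if n=='wrist': print(-i['R'].T@i['t'] if hasattr(i['R'],'T') else 0); a=p
    k=(abs(X[...,2]-.046)<.004)&(abs(X[...,0]-.597)<.04)&(abs(X[...,1]-.323)<.1);print('top',k.sum(),rect(X[k][:,:2]),np.median(X[k][:,2]))
    ims.append(p)
u=ims[2][170:320,170:340].repeat(2,0).repeat(2,1)
c=np.hstack([a[180:480,120:540],u]);cv2.imwrite('pics/g2.png',c[:,:,::-1])
E
```

```text
[0.59968407 0.32446212 0.09666807] -0.000655450810647528 [ 0.35037789 -0.17406723 -0.28199472]
wrist 26874 [0.133 0.134 0.134 0.134 0.134 0.134 0.134 0.134 0.134 0.135]
[0.59549602 0.40153849 0.27267389]
top 13241 (array([596.8, 342.8]), array([ 39.8, 120.1]), -1.542) 0.045190195445160994
side 1172 [0.131 0.133 0.135 0.135 0.136 0.137 0.137 0.138 0.139 0.139]
top 1461 (array([597.1, 324.1]), array([ 40. , 165.2]), -1.538) 0.04694083343893412
scene 1016 [0.125 0.13  0.131 0.132 0.134 0.134 0.135 0.135 0.136 0.137]
top 1200 (array([595.3, 323.2]), array([ 42. , 160.5]), -1.556) 0.04582874746127633
```

View pics/g2.png

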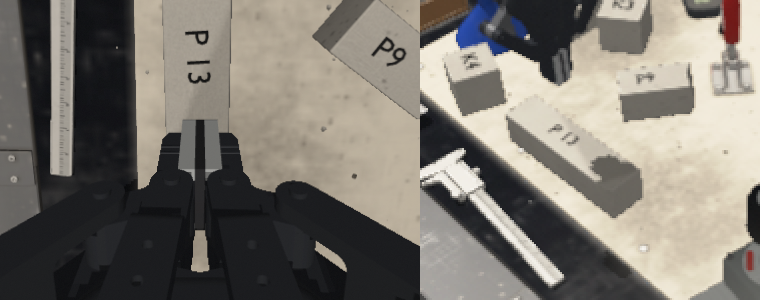

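All three cameras agree: the shut fingertips are at z ≈ 0.132 while the reported TCP is 0.097. The reported TCP reads about 35 mm too low, so I closed just above the prism, which hasn't moved. I'll correct for that offset and retry.

Request:
move_arm([
  [[0,0,0],[0,0,0],-1],
  [[0,0,0],[0,0,0],-1],
  [[0,0,0],[0,0,0],-1],
  [[0,0,0],[0,0,0],-1],
  [[0,0,0],[0,0,0],-1],
  [[0,0,0],[0,0,0],-1],
  [[0,0,0],[0,0,-0.4],-1],
  [[0,0,0],[0,0,-0.7],-1],
  [[0,0,0],[0,0,-0.9],-1],
  [[0,0,0],[0,0,-0.9],-1],
])

```text
time: 7.6
tool_pos: [0.5954, 0.3223, 0.0005]
tcp_rot: [-2.19, -2.251, 0.006]
wrist_force: [-0.8, -0.2, -0.3]
width: 0.998
```

Request:
move_arm([
  [[0,0,0],[0,0,-0.27],-1],
  [[0,0,0],[0,0,-0.27],-1],
])

```text
time: 7.85
tool_pos: [0.596, 0.3227, -0.0251]
tcp_rot: [-2.19, -2.251, 0.003]
wrist_force: [-1.0, 0.5, -1.0]
width: 0.996
```

Request:
move_arm([
  [[0,0,0],[0,0,0],1],
  [[0,0,0],[0,0,0],1],
  [[0,0,0],[0,0,0],1],
  [[0,0,0],[0,0,0],1],
  [[0,0,0],[0,0,0],1],
], grip_force=50)

```text
time: 8.48
tool_pos: [0.5986, 0.3237, -0.0227]
tcp_rot: [2.19, 2.251, 0.005]
wrist_force: [1.1, -0.0, 5.4]
width: 0.456
```

Request:
move_arm([
  [[0,0,0],[0,0,0.1],1],
  [[0,0,0],[0,0,0.4],1],
  [[0,0,0],[0,0,0.8],1],
  [[0,0,0],[0,0,1],1],
])

```text
time: 8.98
tool_pos: [0.597, 0.3233, 0.0769]
tcp_rot: [2.191, 2.252, 0.001]
wrist_force: [1.2, -0.7, -5.0]
width: 0.456
```

Request:
move_arm([
  [[0,0,0],[0,0,0.4],1],
  [[0,0,0],[0,0,0.7],1],
  [[0,0,0],[0,0,0.9],1],
  [[0,0,0],[0,0,0.9],1],
])

```text
time: 9.48
tool_pos: [0.5976, 0.3235, 0.1669]
tcp_rot: [2.19, 2.251, 0.004]
wrist_force: [1.3, -0.2, -4.8]
width: 0.458
```

Request:
move_arm([
  [[0,0,-0.02],[-0.06,-0.4,0],1],
  [[0,0,-0.035],[-0.12,-0.94,0],1],
])

```text
time: 9.72
tool_pos: [0.5832, 0.2287, 0.1627]
tcp_rot: [-2.249, -2.191, 0.006]
wrist_force: [-0.9, -0.9, -5.4]
width: 0.456
```

Request:
move_arm([
  [[0,0,-0.02],[-0.06,-0.5,0],1],
  [[0,0,-0.035],[-0.12,-0.94,0],1],
])

```text
time: 9.98
tool_pos: [0.5708, 0.1331, 0.1628]
tcp_rot: [-2.311, -2.125, 0.006]
wrist_force: [1.2, 0.1, -4.4]
width: 0.458
```

Request:
move_arm([
  [[0,0,-0.02],[-0.06,-0.5,0],1],
  [[0,0,-0.035],[-0.12,-0.94,0],1],
])

```text
time: 10.22
tool_pos: [0.5588, 0.0394, 0.163]
tcp_rot: [-2.368, -2.061, 0.005]
wrist_force: [0.7, 0.3, -5.2]
width: 0.459
```

Request:
move_arm([
  [[0,0,-0.02],[-0.06,-0.5,0],1],
  [[0,0,-0.035],[-0.12,-0.9,0],1],
  [[0,0,-0.035],[-0.12,-0.96,0],1],
  [[0,0,-0.035],[-0.12,-0.96,0],1],
])

```text
time: 10.72
tool_pos: [0.5479, -0.0548, 0.1639]
tcp_rot: [-2.424, -1.995, 0.002]
wrist_force: [0.3, 0.1, -5.4]
width: 0.456
```

```bash
python3 - <<'E'
from workcell import status, read_camera, camera_info
from h import *
s=status.read_state();print(s['tool_pos'],s['tcp_rot'],s['width'],s['time'])
for n in('wrist','scene'):
    i=camera_info(n);p,d=read_camera(n);np.savez(f'{n}4.npz',p=p,d=d,**{k:np.array(i[k]) for k in i})
    p,X=load(n+'4.npz')
    print(n,-np.array(i['R']).T@np.array(i['t']))
    h=cv2.cvtColor(p,cv2.COLOR_RGB2HSV)
    g=(abs(X[...,2]-.235)<.015)&(abs(X[...,0]-.55)<.09)&(abs(X[...,1]+.055)<.13)&(h[...,2]>100)&(h[...,1]<70)
    P=X[g];print(g.sum(),rect(P[:,:2]),np.percentile(P,[2,50,98],axis=0).round(3).tolist())
a=np.load('wrist4.npz')['p'];b=np.load('scene4.npz')['p'][220:460,260:480]
c=np.hstack([cv2.resize(a,None,fx=.65,fy=.65),cv2.resize(b,(330,312),)]);c=c[:,:800];cv2.imwrite('pics/h.png',c[:,:,::-1])
E
```

```text
[ 0.54785652 -0.05482884  0.16392388] [-2.42392509e+00 -1.99457667e+00  2.23438110e-03] 0.45564999129019407 10.725
wrist [0.5624151  0.02121512 0.3397305 ]
38607 (array([564.2, -24.1]), array([92.1, 69.5]), 1.305) [[0.534, -0.063, 0.231], [0.556, -0.011, 0.232], [0.577, 0.022, 0.233]]
scene [ 0.21424443 -0.28906307  0.73754685]
2541 (array([540.6, -55.1]), array([ 86.1, 163.4]), -1.525) [[0.514, -0.134, 0.221], [0.539, -0.089, 0.232], [0.568, 0.022, 0.234]]
```

View pics/h.png

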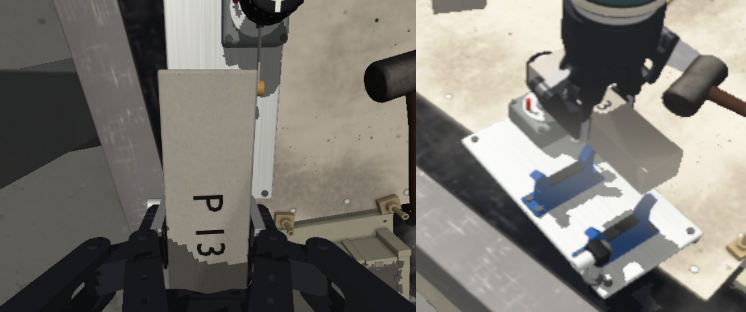

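```bash
python3 - <<'E'
from h import *
p,X=load('wrist4.npz');h=cv2.cvtColor(p,cv2.COLOR_RGB2HSV)
g=(abs(X[...,2]-.232)<.004)&(abs(X[...,0]-.55)<.09)&(abs(X[...,1]+.055)<.13)&(h[...,2]>100)&(h[...,1]<70)
g=cv2.morphologyEx(g.astype(np.uint8),cv2.MORPH_OPEN,np.ones((9,9)))>0
P=X[g][:,:2]-[.5487,-.0550]
ry=np.array([np.sin(.19),np.cos(.19)]);rx=np.array([ry[1],-ry[0]])
a,b=P@rx,P@ry;print('end y',np.percentile(b,99.8))
for lo in np.arange(0,.08,.015):
    k=(b>lo)&(b<lo+.015);q=np.percentile(a[k],[.5,99.5]);print(lo,q.round(4),q.mean().round(4))
E
```

```text
end y 0.0789852191140815
0.0 [-0.0207  0.0175] -0.0016
0.015 [-0.0208  0.0178] -0.0015
0.03 [-0.0206  0.0178] -0.0014
0.045 [-0.0207  0.0178] -0.0015
0.06 [-0.0207  0.0179] -0.0014
0.075 [-0.0206  0.017 ] -0.0018
```

Request:
move_arm([
  [[0,0,0],[0.016,0.007,-0.3],1],
  [[0,0,0],[0.016,0.007,-0.6],1],
  [[0,0,0],[0.016,0.007,-0.8],1],
  [[0,0,0],[0.016,0.007,-0.9],1],
  [[0,0,0],[0.016,0.007,-1],1],
])

```text
time: 11.45
tool_pos: [0.5512, -0.0535, 0.0656]
tcp_rot: [2.423, 1.999, 0.001]
wrist_force: [1.0, 0.3, -4.7]
width: 0.458
```

Request:
move_arm([
  [[0,0,0],[0,0,-0.1],1],
  [[0,0,0],[0,0,-0.2],1],
  [[0,0,0],[0,0,-0.28],1],
  [[0,0,0],[0,0,-0.32],1],
  [[0,0,0],[0,0,-0.34],1],
  [[0,0,0],[0,0,-0.34],1],
])

```text
time: 12.2
tool_pos: [0.5507, -0.0543, 0.0317]
tcp_rot: [2.425, 1.997, 0.0]
wrist_force: [0.2, -0.8, -5.5]
width: 0.46
```

Still carrying the full weight, so lower in 1 mm steps.

Request:
move_arm([
  [[0,0,0],[0,0,-0.015],1],
  [[0,0,0],[0,0,-0.015],1],
])

```text
time: 12.45
tool_pos: [0.5506, -0.0542, 0.0302]
tcp_rot: [2.425, 1.998, 0.0]
wrist_force: [0.2, 0.5, -5.4]
width: 0.458
```

Request:
move_arm([
  [[0,0,0],[0,0,-0.015],1],
  [[0,0,0],[0,0,-0.015],1],
])

```text
time: 12.7
tool_pos: [0.5504, -0.0542, 0.0285]
tcp_rot: [-2.425, -1.998, 0.0]
wrist_force: [1.4, 0.2, -4.2]
width: 0.457
```

Request:
move_arm([
  [[0,0,0],[0,0,-0.015],1],
  [[0,0,0],[0,0,-0.015],1],
])

```text
time: 12.95
tool_pos: [0.5504, -0.0542, 0.0269]
tcp_rot: [-2.424, -1.997, 0.0]
wrist_force: [-0.0, -0.8, -5.8]
width: 0.457
```

```bash
cat > chk.py <<'E'
from workcell import status, read_camera, camera_info
from h import *
import sys
s=status.read_state();print(s['tool_pos'],s['wrist_force'],s['time'])
n='wrist';i=camera_info(n);p,d=read_camera(n);np.savez('w.npz',p=p,d=d,**{k:np.array(i[k]) for k in i})
p,X=load('w.npz');h=cv2.cvtColor(p,cv2.COLOR_RGB2HSV)
Y=(X-[.5487,-.0550,0])
ry=np.array([np.sin(.19),np.cos(.19)]);rx=np.array([ry[1],-ry[0]])
a,b=Y[...,:2]@rx,Y[...,:2]@ry
g=(abs(a)<.03)&(abs(b)<.1)&(X[...,2]>.088)&(X[...,2]<.104)&(h[...,1]<70)&(h[...,2]>90)
g=cv2.morphologyEx(g.astype(np.uint8),cv2.MORPH_OPEN,np.ones((5,5)))>0
print('z',np.percentile(X[g][:,2],[5,50,95]),'ends',np.percentile(b[g],[.2,99.8]))
for lo in np.arange(-.075,.075,.025):
    k=g&(b>lo)&(b<lo+.025)
    if k.sum()>200: q=np.percentile(a[k],[.5,99.5]);print(lo.round(3),q.round(4),q.mean().round(4),np.median(X[k][:,2]).round(4))
E
python3 chk.py
```

```text
[ 0.55036452 -0.05417159  0.02689922] [-0.00995327 -0.76427936 -5.75130919] 12.95
z [0.09372244 0.09475632 0.09575944] ends [-0.01024997  0.08012417]
-0.025 [-0.01    0.0197] 0.0049 0.0947
0.0 [-0.0244  0.0255] 0.0005 0.0948
0.025 [-0.0188  0.0201] 0.0006 0.0948
0.05 [-0.0187  0.0201] 0.0007 0.0947
```

Request:
move_arm([
  [[0,0,0],[0,0,-0.01],1],
  [[0,0,0],[0,0,-0.01],1],
])

```text
time: 13.25
tool_pos: [0.5507, -0.0542, 0.0263]
tcp_rot: [2.425, 1.998, 0.0]
wrist_force: [-0.4, 0.7, -3.7]
width: 0.455
```

Contact is starting: the load is down to 3.7 N. One more half step, then release slowly.

Request:
move_arm([
  [[0,0,0],[0,0,-0.005],1],
  [[0,0,0],[0,0,-0.005],1],
])

```text
time: 13.5
tool_pos: [0.5507, -0.0542, 0.0263]
tcp_rot: [2.424, 1.998, 0.0]
wrist_force: [-2.8, 0.2, 3.3]
width: 0.46
```

Request:
move_arm([
  [[0,0,0],[0,0,0],0],
  [[0,0,0],[0,0,0],0],
  [[0,0,0],[0,0,0],-0.3],
  [[0,0,0],[0,0,0],-0.6],
  [[0,0,0],[0,0,0],-1],
  [[0,0,0],[0,0,0],-1],
  [[0,0,0],[0,0,0],-1],
  [[0,0,0],[0,0,0],-1],
])

```text
time: 14.5
tool_pos: [0.5505, -0.0542, 0.0256]
tcp_rot: [-2.425, -1.998, 0.0]
wrist_force: [0.3, 0.0, 0.5]
width: 0.998
```

Request:
move_arm([
  [[0,0,0],[0,0,0.3],-1],
  [[0,0,0],[0,0,0.7],-1],
  [[0,0,0],[0,0,1],-1],
  [[0,0,0],[0,0,1],-1],
])

```text
time: 15.0
tool_pos: [0.5532, -0.0546, 0.1289]
tcp_rot: [2.421, 1.995, 0.007]
wrist_force: [0.7, -0.3, -0.6]
width: 0.999
```

```bash
python3 chk.py
```

```text
[ 0.55322328 -0.05456977  0.12892103] [ 0.67460947 -0.3453644  -0.62292177] 15.0
z [0.0931352  0.09419543 0.09524435] ends [-0.06520686  0.08024811]
-0.075 [-0.0189  0.02  ] 0.0005 0.0942
-0.05 [-0.0187  0.0201] 0.0007 0.0942
-0.025 [-0.0187  0.0201] 0.0007 0.0942
0.0 [-0.0188  0.0203] 0.0007 0.0942
0.025 [-0.0187  0.0202] 0.0008 0.0942
0.05 [-0.0186  0.0203] 0.0008 0.0942
```

Request:
move_arm([
  [[0,0,0],[0.2,0.4,0.1],-1],
  [[0,0,0],[0.55,0.98,0.1],-1],
  [[0,0,0],[0.55,0.98,0.1],-1],
])

```text
time: 15.42
tool_pos: [0.6059, 0.0468, 0.1336]
tcp_rot: [-2.42, -2.001, 0.001]
wrist_force: [0.3, -0.2, -0.6]
width: 1.0
```

Request:
move_arm([
  [[0,0,0],[0.14,0.28,0],-1],
  [[0,0,0],[0.14,0.28,0],-1],
  [[0,0,0],[0.14,0.28,0],-1],
])

```text
time: 15.8
tool_pos: [0.6181, 0.0709, 0.1341]
tcp_rot: [-2.424, -1.997, 0.004]
wrist_force: [-0.0, 0.9, 0.1]
width: 0.998
```

```bash
python3 - <<'E'
from workcell import status, read_camera, camera_info
from h import *
s=status.read_state();print(s['tool_pos'],s['tcp_rot'],s['q'],s['time'])
for n in('wrist','scene','side'):
    i=camera_info(n);p,d=read_camera(n);np.savez('k.npz',p=p,d=d,**{k:np.array(i[k]) for k in i})
    p,X=load('k.npz');print(n)
    for z0 in (.135,):
        q=X.reshape(-1,3);q=q[(q[:,2]>.125)&(q[:,2]<.143)&(np.hypot(q[:,0]-.6195,q[:,1]-.072)<.032)]
        if len(q)>30: print(len(q),rect(q[:,:2]),cv2.minEnclosingCircle((q[:,:2]*1000).astype(np.float32)))
    q=X.reshape(-1,3);q=q[(q[:,2]>.06)&(q[:,2]<.112)&(np.hypot(q[:,0]-.6195,q[:,1]-.072)<.06)]
    print('below',np.histogram(q[:,2],bins=np.arange(.06,.115,.006)))
    if n=='wrist': cv2.imwrite('pics/k.png',p[:,:,::-1])
E
```

```text
[0.61811905 0.07086043 0.13406099] [-2.42375183 -1.99683629  0.00437992] [ 7.44843779e-02  2.13478095e-01  1.78617774e+00 -6.72833221e-04
  1.14491871e+00  2.67314868e-01] 15.8
wrist
7194 (array([619.8,  72.1]), array([46.6, 47. ]), -1.211) ((619.56689453125, 72.00292205810547), 23.856822967529297)
below (array([ 37,  37, 131, 219,   0,   0,   4, 373, 143]), array([0.06 , 0.066, 0.072, 0.078, 0.084, 0.09 , 0.096, 0.102, 0.108,
       0.114]))
scene
587 (array([617.8,  72.1]), array([44.7, 47.4]), -0.395) ((617.5693969726562, 72.6002197265625), 24.180347442626953)
below (array([41, 41, 80, 72,  7,  0,  4, 75, 43]), array([0.06 , 0.066, 0.072, 0.078, 0.084, 0.09 , 0.096, 0.102, 0.108,
       0.114]))
side
336 (array([619.4,  75.2]), array([49.2, 46.8]), 1.544) ((619.4593505859375, 74.49714660644531), 26.234899520874023)
below (array([40, 23, 38, 42, 36,  0,  4, 54, 35]), array([0.06 , 0.066, 0.072, 0.078, 0.084, 0.09 , 0.096, 0.102, 0.108,
       0.114]))
```

View pics/k.png

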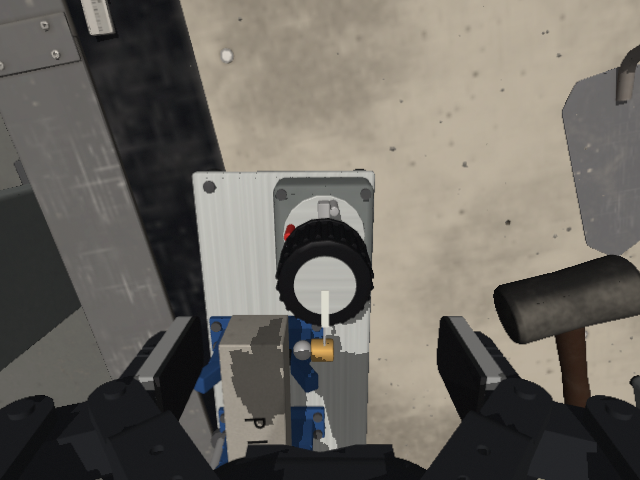

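The knob is at (324,285), centred ahead of the jaws, with the prism and hammer below it. Descend, grip, turn.

Request:
move_arm([
  [[0,0,0],[0.013,0.01,-0.3],-1],
  [[0,0,0],[0.013,0.01,-0.55],-1],
  [[0,0,0],[0.013,0.01,-0.63],-1],
  [[0,0,0],[0.013,0.01,-0.63],0.3],
  [[0,0,0],[0.013,0.01,-0.63],1],
  [[0,0,0],[0.013,0.01,-0.63],1],
  [[0,0,0],[0.013,0.01,-0.63],1],
  [[0,0,0],[0.013,0.01,-0.63],1],
], grip_force=50)

```text
time: 16.95
tool_pos: [0.6209, 0.0729, 0.0745]
tcp_rot: [2.425, 1.998, 0.001]
wrist_force: [-3.7, 0.2, 4.8]
width: 0.513
```

Request:
move_arm([
  [[0,0,0.08],[0,0,0],1],
  [[0,0,0.18],[0,0,0],1],
  [[0,0,0.28],[0,0,0],1],
  [[0,0,0.38],[0,0,0],1],
  [[0,0,0.47],[0,0,0],1],
  [[0,0,0.55],[0,0,0],1],
  [[0,0,0.61],[0,0,0],1],
  [[0,0,0.65],[0,0,0],1],
  [[0,0,0.67],[0,0,0],1],
  [[0,0,0.67],[0,0,0],1],
  [[0,0,0.67],[0,0,0],1],
])

```text
time: 18.32
tool_pos: [0.6199, 0.0726, 0.0745]
tcp_rot: [-1.093, -2.944, 0.001]
wrist_force: [-6.7, -0.3, 7.8]
width: 0.512
```

```bash
cat > kn.py <<'E'
from workcell import status, read_camera, camera_info
from h import *
s=status.read_state();print(s['tool_pos'],s['tcp_rot'],s['wrist_force'],s['torque'],s['width'],s['time'])
for n in('scene','side'):
    i=camera_info(n);p,d=read_camera(n);np.savez('k.npz',p=p,d=d,**{k:np.array(i[k]) for k in i})
    p,X=load('k.npz');h=cv2.cvtColor(p,cv2.COLOR_RGB2HSV)
    Y=X-[.6197,.0721,0];r=np.hypot(Y[...,0],Y[...,1])
    g=(h[...,0]>10)&(h[...,0]<28)&(h[...,1]>110)&(h[...,2]>110)&(X[...,2]>.06)&(X[...,2]<.09)&(r>.05)&(r<.1)
    P=Y[g]
    if len(P): m=np.median(P,0);print(n,len(P),m.round(3),'angle from home',np.arctan2(m[1],m[0])-(1.3807-np.pi))
E
python3 kn.py
```

```text
[0.61993037 0.07256396 0.07452412] [-1.09308381e+00 -2.94396791e+00  1.49274400e-03] [-6.68804587 -0.30739992  7.80759927] [-0.33965598  1.104396   -0.11586691] 0.5123262321355434 18.325
scene 53 [ 0.052 -0.049  0.081] angle from home 1.0070522015308736
side 27 [ 0.055 -0.045  0.081] angle from home 1.0769189652152433
```

Request:
move_arm([
  [[0,0,0.025],[0,0,0],1],
  [[0,0,0.025],[0,0,0],1],
  [[0,0,0.025],[0,0,0],1],
])

```text
time: 18.8
tool_pos: [0.6199, 0.0726, 0.0745]
tcp_rot: [-1.04, -2.963, 0.0]
wrist_force: [-5.5, -1.5, 7.2]
width: 0.512
```

```bash
python3 kn.py
```

```text
[0.6198593  0.07257904 0.07448811] [-1.03998042e+00 -2.96253916e+00  3.45537707e-04] [-5.46178128 -1.45313822  7.18704035] [-0.38891775  1.10522848 -1.32198097] 0.5120211385718667 18.8
scene 54 [ 0.054 -0.047  0.081] angle from home 1.0430462940323293
side 26 [ 0.057 -0.043  0.081] angle from home 1.1167331834963752
```

The moment about z jumped to −1.3 N·m, so the knob is on its stop. Release quickly.

Request:
move_arm([
  [[0,0,0.025],[0,0,0],-1],
  [[0,0,0.025],[0,0,0],-1],
  [[0,0,0.025],[0,0,0],-1],
  [[0,0,0.025],[0,0,0],-1],
  [[0,0,0.025],[0,0,0],-1],
  [[0,0,0.025],[0,0,0],-1],
])

```text
time: 19.65
tool_pos: [0.6208, 0.0728, 0.0725]
tcp_rot: [-0.977, -2.986, 0.0]
wrist_force: [-1.0, 0.7, -0.2]
width: 1.0
```

Request:
move_arm([
  [[0,0,0],[0,0,0.3],-1],
  [[0,0,0],[0,0,0.7],-1],
  [[0,0,0],[0,0,1],-1],
  [[0,0,0],[0,0,1],-1],
])

```text
time: 20.15
tool_pos: [0.6234, 0.073, 0.1763]
tcp_rot: [0.975, 2.98, 0.004]
wrist_force: [0.7, -0.0, -0.8]
width: 0.998
```

Request:
move_arm([
  [[0,0,-0.1],[-0.2,-0.4,0.2],-1],
  [[0,0,-0.2],[-0.5,-0.9,0.5],-1],
  [[0,0,-0.3],[-0.5,-1,0.5],-1],
  [[0,0,-0.4],[-0.5,-1,0.5],-1],
  [[0,0,-0.5],[-0.5,-1,0.5],-1],
  [[0,0,-0.6],[-0.5,-1,0.5],-1],
  [[0,0,-0.695],[-0.5,-1,0.5],-1],
  [[0,0,-0.695],[-0.5,-1,0.5],-1],
])

```text
time: 21.15
tool_pos: [0.5699, -0.0271, 0.2208]
tcp_rot: [-2.382, -2.045, 0.003]
wrist_force: [-0.4, -0.1, -0.0]
width: 1.001
```

```bash
python3 kn.py; python3 chk.py; python3 -c "
import cv2,numpy as np
cv2.imwrite('pics/end.png',np.load('w.npz')['p'][:,:,::-1])"
```

```text
[ 0.56993924 -0.02714234  0.22083102] [-2.38201067 -2.0454245   0.00287659] [-0.3632726  -0.09598526 -0.0198593 ] [ 0.03379886  0.02640264 -0.05301608] 1.0008964610565445 21.15
scene 47 [-0.017 -0.072  0.081] angle from home -0.0392511725638125
side 5 [-0.02  -0.066  0.082] angle from home -0.10865797324072979
[ 0.57024764 -0.02715667  0.22141098] [0.04777405 0.04169023 0.09184591] 21.25
z [0.09306808 0.09423657 0.09540019] ends [-0.07820558  0.07994025]
-0.075 [-0.0184  0.0201] 0.0009 0.0942
-0.05 [-0.0185  0.0203] 0.0009 0.0943
-0.025 [-0.0187  0.0199] 0.0006 0.0942
0.0 [-0.0189  0.0203] 0.0007 0.0942
0.025 [-0.019   0.0203] 0.0007 0.0942
0.05 [-0.0183  0.0203] 0.001 0.0943
```

View pics/end.png

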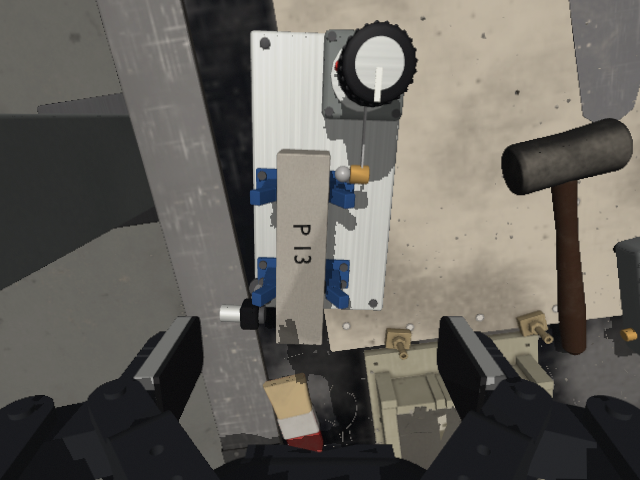

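The prism lies centred in both saddles (image 300,245). The hammer (350,175) and knob (380,65) are back home, and the gripper is clear of everything. Handing in.

```bash
python3 -c "
from workcell import order
print(order.finish_job())"
```

```text
the job is handed in; nothing more can be done
None
```

I laid prism P13 in the two blue saddles and released it, then turned the knob counter-clockwise to its stop and let it spring home. I handed the job in at about 21 s; it returned no verdict.

**Last checks:**
- **Prism:** its ends are at −78 and +80 mm along the rig. It sits about 0.8 mm off centre sideways, level, with its axis along the rig's.
- **Height:** the top read 94.2 mm against the 95 mm it should be, within the 2 mm camera calibration.
- **Knob stop:** the gripper turned about 1.05 rad and then a little further. The wrist moment then rose to 1.3 N·m, which shows it was on the stop.
- **Knob home:** the scene camera put the hammer within 0.04 rad of its expected home angle. The side camera said 0.11 rad, but from only 5 pixels. The picture shows knob and hammer home.
- **Gripper:** it was clear of everything, with no force on the wrist.

**What disagreed or was not checked:**
- **Height offset:** the reported tool height was about 35 mm lower than the real fingertips. My first grasp therefore closed just above the prism without moving it. I corrected for the offset and the second grasp held.
- **Spring-back speed:** I did not measure it, or see the tap itself.
- **Half prism, cube and mallet:** I did not measure their positions again at the end, but the gripper registered no contact near them.

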